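# Tighten the hand nut of the wide seed-feeder bowl

### The job

On this seed-counting bench the bowl of the wider of the two blue feeders is loose, because the T-bar hand nut at its centre has been backed off. Turn that nut clockwise (seen from above) until it stops tight and let go of it. The small feeder is already tight: leave its nut as it is.

Things in the scene. Friction and masses are not known exactly. Their poses are not given: they have to be found in the camera images.
- wide_nut_grip (a point): On the axis of the T-bar hand nut to tighten, 8 mm below its top, 193 mm above the counter when tight. Nut: flange 38 mm across, its top 23 mm below this point; on it an upright bar 52 long, 14 thick, 30 high, to pinch from above. x along the bar, y across it, z up; turns with the nut. It tops the central cone of a fixed blue feeder's bowl 176 mm across, rim 38 mm below this point.
- wide_nut (a joint): That nut's angle, rad: 0 is tight at its hard stop, negative is how far it is backed off (-1.4 to -0.95 at first). Turning clockwise from above brings it to 0, where its bar lies in line with the feeder's chute (the blue ramp, roughly towards the robot). The nut sinks 1.6 mm per rad tightened; it turns stiffly (0.12 N m) and stays where it is left.
- small_nut_grip (a point): The same point on the identical hand nut of the small feeder, whose bowl is only 120 mm across; same height, also fixed. Either feeder may stand left or right. Leave this nut alone.
- small_nut (a joint): Angle of the small feeder's hand nut, rad: 0 is tight, as at the start, its bar in line with its chute; negative is backed off.

How it is judged (in metres and radians):
At the end, for the whole second after the job is handed in: The wide feeder's hand nut is turned home, within 10 degrees of its stop, and at rest; the small feeder's nut is still within 10 degrees of its own stop (value of joint each of wide_nut, small_nut above -0.175 rad and velocity of joint wide_nut below 0.05 rad/s); the robot touches nothing.
It fails at once if the small feeder's nut is backed off by more than 10 degrees (value of joint small_nut below -0.175 rad).
It also fails if it takes over 38 s, if anything falls off the work surface, if the arm or the gripper's body presses on something with over 40 N, if the wrist force passes 120 N, or if a joint passes its speed limit or range.

### The arm

A 6-joint arm with a two-finger parallel gripper is mounted at the origin on the work surface. World frame = base frame: x ahead of the robot, y to its left, z up, the work surface at z = 0. Lengths are in mm, angles in rad, forces in N, time in s.
With the tool pointing down it reaches from about 400 to 825 mm from the base axis. Payload 7 kg.
Tool frame: the origin (TCP) lies between the finger pads; the fingertips stand 25 mm ahead of it and the grasp point (between the pads) lies 6 mm ahead of it (r.tip_reach is the distance from the TCP to the fingertips, in mm); z points along the fingers, y is the line along which they close (so a half turn about z gives the same grasp; the last joint's range is limited). The gripper opens to 85 mm and grips with 20 to 120 N. Pads are 22 mm wide; open, the fingers measure 114 mm over their backs; the gripper's body (76 mm by 85 mm) begins 54 mm behind the grasp point. The pads swing forward as they close: fully open they stand 13 mm farther back than shut.
Start: joints at [1.415, 0.359, 0.012, 0, -1.224, -0.288], TCP at [289.833, 609.584, 256.302] pointing down, gripper open.
Joint ranges: [-3.07, 3.07], [-1.43, 2.12], [-1.02, 1.25], [-3.03, 1.67], [-3.05, -0], [-3.03, 3.03]. Speed limits (rad/s): [2.39, 2.39, 3.01, 3.14, 3.14, 3.14].

### API

Orientations are given as a unit quaternion [w, x, y, z].
In Python, from workcell import r gives the robot as it stands.
- The arm moves only by the tool shift_gripper, called as a command line: name --argument value ..., lists and objects as JSON in quotes. Schema: {"type":"object","properties":{"deltas":{"type":"array","items":{"type":"array","items":{"type":"array","items":{"type":"number"},"minItems":5,"maxItems":5},"minItems":1,"maxItems":12},"minItems":1,"maxItems":1},"only":{"type":"string"},"quiet":{"type":"boolean"},"lines":{"type":"string"}},"required":["deltas"],"additionalProperties":false}. deltas is a list that holds a single list of rows (three levels of brackets), with 1 to 12 rows, each of 5 numbers: dx, dy, dz in mm, then a turn about the tool's z in rad, then the finger opening in mm; each row shifts and turns the commanded pose from where the row before left it, along the tool's axes as they then stand; what a row does not reach is not made up. A row lasts 1/8 s, in which the tool goes at most 62.5 mm and 0.188 rad, less where a joint would pass 70% of its speed; a pose out of reach is approached as far as the arm can. The fingers move at their own pace and stop on an object; the grip force is fixed at half the most. Time passes only in rows, so rows that do not move let the fingers close. The tool returns the time, the measured TCP pose, the force, the opening and the grip force at its end. only (a regular expression) keeps the lines of the reply that match it, lines (a string "A,B") keeps lines A to B, and quiet returns only ok. Input that does not fit is refused with a message, and nothing moves.
- r.sense(): the state, without advancing time (a new reading comes with each control period).
- r.grab_frame(name): name is "scene" or "top"; returns a dict with "image" (420x560x3 uint8, red, green, blue), "fov_y" (degrees; the focal length in pixels is half the picture's height over the tangent of half this angle, whatever the lens; pixels are square), "cx", "cy" (the principal point, pixels), "D" ([k1, k2, p1, p2, k3] as OpenCV has them; the pictures are not rectified), "T" (4x4, takes a point from camera to world coordinates). Camera axes: x right, y down, z forward; pixel columns grow to the right and rows downward; lengths in mm; the calibration is good to about 2 mm. A picture is of the moment at which its call begins. There is no depth.
- r.hand_in(): hands the job in; it is judged then, once.
The state is a dict: "time_s": time; "qpos": joint angles; "joint_vel": joint speeds; "effort": joint torques, N m; "ee_pos": TCP position; "eef_rot": TCP orientation; "force": force on the tool from outside, world axes, zero at the start; "ft_torque": the same for the moment, N m; "gripper_width": finger opening in mm; "grip_force": force on a finger pad.
Only numpy, scipy, OpenCV 4.12 (cv2) and the standard library are available. Lean on these libraries where they do the work, as an engineer would, in place of code of your own. Each camera call takes 0.05 s, during which the arm holds its last target. There are 200 camera calls.

## Working session

There is one attempt and no reset: what is moved stays moved. The work goes in short steps, Python scripts to look and compute and a tool call to move; the robot and the scene stay as the last step left them, time stands still between calls to the robot, and variables do not carry over. Pictures are saved under pics/ and viewed, at most 10 in all, crops included, and the job is handed in when it is done.

```bash
ls; mkdir -p pics; python3 - <<'E'
from workcell import r
import cv2
s=r.sense();print(s['time_s'],s['ee_pos'],s['eef_rot'],s['gripper_width'])
for n in("scene","top"):
    f=r.grab_frame(n);cv2.imwrite(f'pics/{n}0.png',f['image'][:,:,::-1]);print(n,f['fov_y'],f['cx'],f['cy'],f['D'],f['T'])
E
```

```text
pics
workcell.py
0.0 [289.63048401 609.20165468 255.34527297] [ 8.39226140e-04  9.75470056e-01 -2.20130532e-01 -1.23387141e-04] 85.73300228434933
scene 52.64961385128031 270.5130250914503 214.5839159726615 [-0.10518305  0.          0.          0.          0.        ] [[ 3.33439404e-01  8.11614226e-01 -4.79687932e-01  8.78549977e+02]
 [ 9.42719955e-01 -2.81713797e-01  1.78651680e-01 -1.06934645e+02]
 [ 9.86153575e-03 -5.11780896e-01 -8.59059407e-01  7.98646448e+02]
 [ 0.00000000e+00  0.00000000e+00  0.00000000e+00  1.00000000e+00]]
top 47.64960745099954 280.28798702979117 205.4360338098318 [-0.04657024  0.          0.          0.          0.        ] [[ 2.07702041e-02 -9.96298424e-01  8.34149167e-02  4.70678971e+02]
 [-9.99779157e-01 -2.04306955e-02  4.92175050e-03 -9.61355582e+00]
 [-3.19930751e-03 -8.34987209e-02 -9.96502749e-01  1.16137593e+03]
 [ 0.00000000e+00  0.00000000e+00  0.00000000e+00  1.00000000e+00]]
```

View pics/scene0.png

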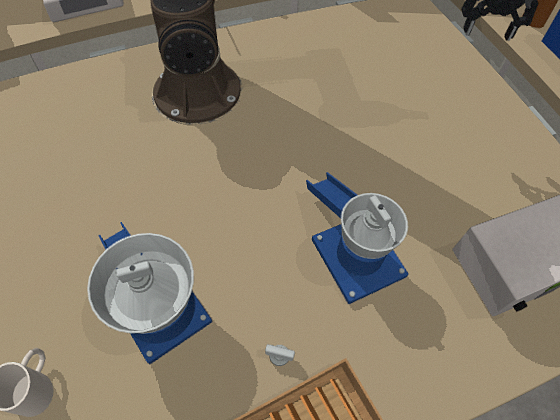

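View pics/top0.png

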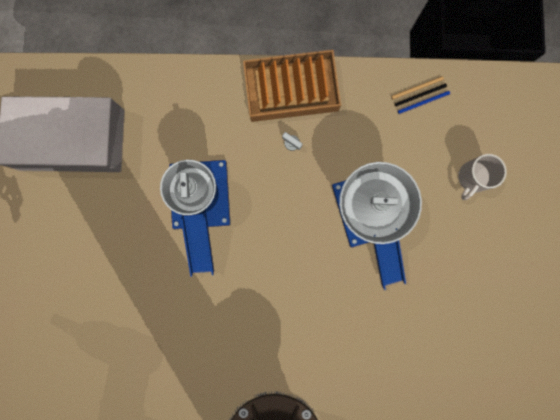

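The wide feeder's nut bar is near scene (134,272) and top (385,201). The small feeder's nut is at scene (379,210) and top (184,186). I'll enlarge both views of the wide nut.

```bash
python3 - <<'E'
import cv2,numpy as np
a=cv2.imread('pics/scene0.png')[240:310,100:170];b=cv2.imread('pics/top0.png')[166:236,350:420]
a,b=[cv2.resize(i,(400,400),interpolation=cv2.INTER_CUBIC) for i in(a,b)]
cv2.imwrite('pics/crop.png',np.hstack([a,b]))
E
```

```text
(no output)
```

View pics/crop.png

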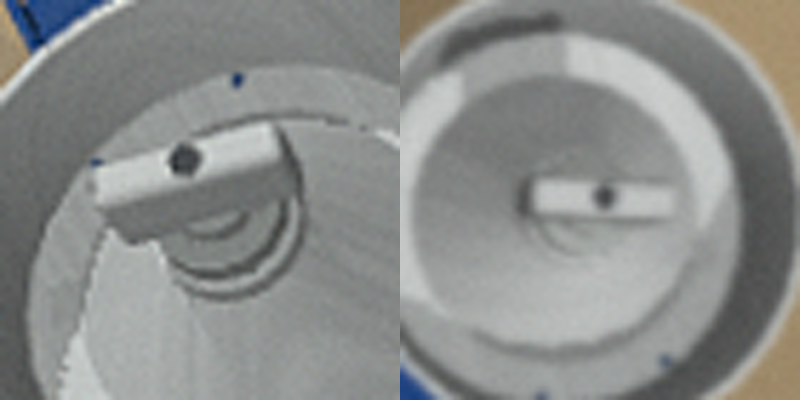

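The scene crop shows the hub dot at full-image pixel (132,267.6). The top crop shows it at (385.5,200.1). The bar's top-face ends are visible in both. Next I'll triangulate these points and the chute end.

```bash
cat > h.py <<'E'
import numpy as np,cv2
from workcell import r
def ray(f,uv):
    fl=210/np.tan(np.radians(f['fov_y']/2));K=np.array([[fl,0,f['cx']],[0,fl,f['cy']],[0,0,1]])
    p=cv2.undistortPoints(np.array([[uv]],float),K,np.array(f['D']))[0,0]
    T=np.array(f['T']);d=T[:3,:3]@[p[0],p[1],1];return T[:3,3],d/np.linalg.norm(d)
def tri(a,b):
    (o,d),(q,e)=a,b;s=np.linalg.lstsq(np.c_[d,-e],q-o,rcond=None)[0]
    x,y=o+s[0]*d,q+s[1]*e;return (x+y)/2,np.linalg.norm(x-y)
def atz(a,z): o,d=a;return o+d*(z-o[2])/d[2]
E
python3 - <<'E'
from h import *
S=r.grab_frame('scene');T=r.grab_frame('top');k=400/70
s=lambda x,y:ray(S,(100+(x+.5)/k-.5,240+(y+.5)/k-.5))
t=lambda x,y:ray(T,(350+(x+.5)/k-.5,166+(y+.5)/k-.5))
print('dot',tri(s(185,160),t(205,197)))
print('dot at 203',atz(s(185,160),203),atz(t(205,197),203))
for g,p,q in((s,(97,187),(276,139)),(t,(136,196),(273,201))):
    a,b=atz(g(*p),203),atz(g(*q),203);d=b-a;print('bar',(a+b)/2,np.linalg.norm(d),np.degrees(np.arctan2(d[1],d[0])))
c,e=tri(ray(S,(112,231)),ray(T,(394,285)));print('chute',c,e)
dot=tri(s(185,160),t(205,197))[0];d=c-dot;print('chutedir',np.degrees(np.arctan2(d[1],d[0])))
c,e=tri(ray(S,(378,206)),ray(T,(184,186)));print('small',c,e)
q=r.sense();print(q['ee_pos'])
from scipy.spatial.transform import Rotation as R
print(R.from_quat(q['eef_rot'],scalar_first=True).as_matrix())
E
```

```text
dot (array([ 566.09136318, -216.31824954,  204.53211899]), np.float64(2.325910874995822))
dot at 203 [ 565.47631343 -215.41746301  203.        ] [ 566.2041935  -217.83940836  203.        ]
bar [ 566.48409602 -215.15015847  203.        ] 48.93567902077544 87.95457931192215
bar [ 565.66618462 -217.67787737  203.        ] 48.794516369581785 -90.90705210817652
chute [ 383.03650435 -272.71016755   37.38763379] 3.9014650317980606
chutedir -162.8780169114436
small [587.2599335  193.12263066 199.66075167] 1.3147378023601861
[289.72187655 609.38053501 255.72243571]
[[ 9.03097061e-01 -4.29436346e-01 -3.50747110e-04]
 [-4.29436481e-01 -9.03096584e-01 -9.31643103e-04]
 [ 8.33228928e-05  9.91987753e-04 -9.99999505e-01]]
```

shift_gripper --deltas '[[[37.8, 39.2, 0, 0, 60], [37.8, 39.2, 0, 0, 60], [37.8, 39.2, 0, 0, 60], [37.8, 39.2, 0, 0, 60], [37.8, 39.2, 0, 0, 60], [37.8, 39.2, 0, 0, 60], [37.8, 39.2, 0, 0, 60], [37.8, 39.2, 0, 0, 60], [37.8, 39.2, 0, 0, 60], [37.8, 39.2, 0, 0, 60], [37.8, 39.2, 0, 0, 60], [37.8, 39.2, 0, 0, 60]]]'

```text
time_s: 1.7
ee_pos: [497.8, -11.8, 256.6]
eef_rot: [-0.0, 0.976, -0.22, 0.0]
force: [0.6, 0.7, 0.4]
gripper_width: 60.1
grip_force: 0.0
```

shift_gripper --deltas '[[[37.8, 39.2, 0, 0, 60], [37.8, 39.2, 0, 0, 60], [37.8, 39.2, 0, 0, 60], [37.8, 39.2, 0, 0, 60], [0, 0, 0, 0.165, 60], [0, 0, 0, 0.165, 60], [0, 0, 0, 0.165, 60], [0, 0, 0, 0.165, 60], [0, 0, 0, 0.165, 60], [0, 0, 0, 0.165, 60], [0, 0, 0, 0.165, 60], [0, 0, 0, 0, 60]]]'

```text
time_s: 3.2
ee_pos: [566.6, -216.5, 256.2]
eef_rot: [-0.0, -0.698, 0.717, 0.0]
force: [0.1, 0.3, -0.3]
gripper_width: 59.8
grip_force: 0.0
```

```bash
cat >> h.py <<'E'
from scipy.spatial.transform import Rotation as R
def st(t):
    q=r.sense();M=R.from_quat(q['eef_rot'],scalar_first=True).as_matrix()
    print(q['time_s'],q['ee_pos'],'yang',np.degrees(np.arctan2(M[1,1],M[0,1])),'tool delta',M.T@(np.array(t)-q['ee_pos']),'w',q['gripper_width'],q['grip_force'],'F',q['force'],q['ft_torque'],'q',np.round(q['qpos'],2))
E
python3 -c "
from h import *
st([566,-216.5,203])"
```

```text
3.2 [ 566.64082136 -216.51658483  256.16296406] yang 178.45699882730707 tool delta [4.11613667e-03 6.27074252e-01 5.31631304e+01] w 59.83308138656526 0.0 F [ 0.07684387  0.28771454 -0.345679  ] [ 0.05124516  0.02745176 -0.01198771] q [-0.04  0.25 -0.15 -0.   -1.18  0.02]
```

shift_gripper --deltas '[[[0, 0.6, 20, 0, 60], [0, 0, 20, 0, 60], [0, 0, 8, 0, 60], [0, 0, 5, 0, 60]]]'

```text
time_s: 3.7
ee_pos: [566.3, -216.6, 203.2]
eef_rot: [-0.0, -0.698, 0.716, -0.0]
force: [-0.2, 0.7, -0.2]
gripper_width: 60.0
grip_force: 0.0
```

```bash
python3 - <<'E'
from h import *
st([566,-216.5,203])
i=[cv2.resize(r.grab_frame(n)['image'][a:a+140,b:b+140,::-1],(400,400)) for n,a,b in(('scene',200,60),('top',130,310))]
cv2.imwrite('pics/pre.png',np.hstack(i))
E
```

```text
3.7 [ 566.26223754 -216.59196463  203.21876228] yang 178.5036233248149 tool delta [-0.08512861  0.26452824  0.21877131] w 60.04359423428136 0.0 F [-0.17993104  0.66961653 -0.18258082] [0.00595448 0.02596904 0.01788461] q [-0.04  0.29 -0.22  0.   -1.07  0.02]
```

View pics/pre.png

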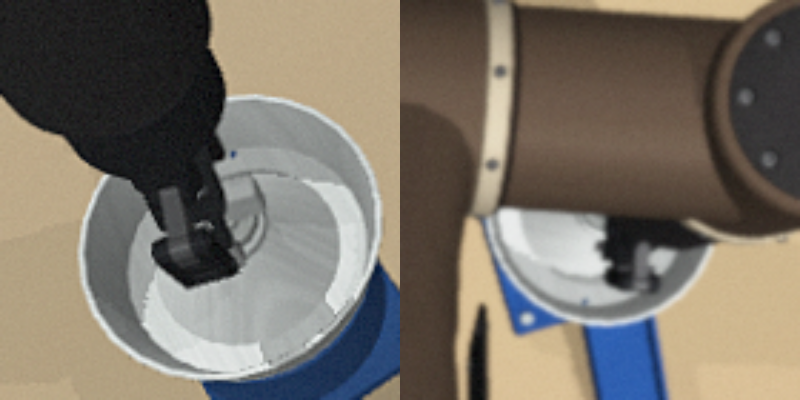

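The fingers straddle the bar, which shows beside the near finger at crop (245,195). The grasp looks right, so I'll close.

shift_gripper --deltas '[[[0, 0, 0, 0, 5], [0, 0, 0, 0, 5], [0, 0, 0, 0, 5], [0, 0, 0, 0, 5], [0, 0, 0, 0, 5], [0, 0, 0, 0, 5]]]'

```text
time_s: 4.55
ee_pos: [565.1, -216.7, 204.4]
eef_rot: [-0.001, -0.697, 0.717, 0.0]
force: [-6.3, 1.4, 7.9]
gripper_width: 12.7
grip_force: 65.1
```

```bash
python3 -c "
from h import *
st([566,-216.5,203])"
```

```text
4.55 [ 565.12619234 -216.71064778  204.39161458] yang 178.41026311634258 tool delta [-0.235337   -0.86920857  1.39053818] w 12.675910723755214 65.12470185756683 F [-6.25225     1.37064895  7.8783677 ] [0.55321538 2.11017985 0.07619778] q [-0.04  0.28 -0.22  0.   -1.07  0.02]
```

shift_gripper --deltas '[[[0, 0.8, -1.5, 0, 5], [0, 0, 0, 0.1, 5], [0, 0, 0, 0.12, 5], [0, 0, 0, 0.12, 5], [0, 0, 0.5, 0.12, 5], [0, 0, 0, 0.12, 5], [0, 0, 0.5, 0.12, 5], [0, 0, 0, 0.12, 5], [0, 0, 0.5, 0.12, 5], [0, 0, 0, 0, 5]]]'

```text
time_s: 5.8
ee_pos: [565.1, -216.8, 203.0]
eef_rot: [-0.0, -0.297, 0.955, -0.0]
force: [-0.0, -2.0, -2.6]
gripper_width: 12.5
grip_force: 64.1
```

```bash
python3 -c "
from h import *
st([566,-216.5,203])"
```

```text
5.8 [ 565.1064417  -216.80891882  203.03077983] yang 124.5656158143506 tool delta [-0.91111132 -0.25257679  0.0300964 ] w 12.454921645555059 64.08231139183044 F [-0.00306576 -2.02481343 -2.6325235 ] [-1.24229741  0.18059502 -0.10335149] q [-0.04  0.28 -0.22  0.   -1.06 -0.92]
```

shift_gripper --deltas '[[[0, 0, 0.3, 0.08, 5], [0, 0, 0, 0.08, 5], [0, 0, 0, 0.08, 5], [0, 0, 0, 0, 5]]]'

```text
time_s: 6.3
ee_pos: [565.1, -216.8, 202.7]
eef_rot: [-0.0, -0.182, 0.983, -0.0]
force: [-0.4, -4.5, -4.0]
gripper_width: 13.0
grip_force: 63.8
```

```bash
python3 -c "
from h import *
st([566,-216.5,203])"
```

```text
6.3 [ 565.08920077 -216.84026679  202.67378003] yang 110.93348290696926 tool delta [-0.97200979 -0.00761451 -0.32694826] w 12.95593134975115 63.78958560526371 F [-0.42277188 -4.49412565 -4.00225344] [-1.7517039   0.10522669 -0.07446755] q [-0.04  0.28 -0.22  0.   -1.06 -1.16]
```

shift_gripper --deltas '[[[0, 0, 0, 0.05, 5], [0, 0, 0, 0.05, 5], [0, 0, 0, 0, 5]]]'

```text
time_s: 6.68
ee_pos: [565.0, -216.8, 202.6]
eef_rot: [-0.001, -0.133, 0.991, -0.0]
force: [-0.6, -4.9, -4.7]
gripper_width: 13.0
grip_force: 64.2
```

```bash
python3 -c "
from h import *
st([566,-216.5,203])"
```

```text
6.675 [ 565.04521057 -216.79809987  202.61640899] yang 105.30619661635318 tool delta [-0.99916051  0.03537662 -0.38477946] w 13.022610636047768 64.24497116357088 F [-0.58023571 -4.94560401 -4.69509076] [-2.13198861  0.16543828  0.96387049] q [-0.04  0.28 -0.22  0.   -1.06 -1.26]
```

The torque about z has risen to 0.96 N m at the predicted angle, so the nut is at its stop. I'll release, retreat upward and sideways, then check.

shift_gripper --deltas '[[[0, 0, 0, -0.02, 60], [0, 0, 0, 0, 60], [0, 0, 0, 0, 60], [0, 0, 0, 0, 60], [0, 0, -15, 0, 60], [0, 0, -40, 0, 60], [0, 0, -40, 0, 60], [0, 0, -20, 0, 60]]]'

```text
time_s: 7.68
ee_pos: [566.1, -216.8, 322.0]
eef_rot: [0.002, -0.141, 0.99, -0.001]
force: [-0.4, 0.4, 0.1]
gripper_width: 60.0
grip_force: 0.0
```

```bash
python3 -c "
from h import *
st([420,0,320])"
```

```text
7.675 [ 566.07376251 -216.8025295   322.01003832] yang 106.21654425688031 tool delta [ 79.72105418 248.97417935   1.15441847] w 60.047823539259966 0.0 F [-0.43490534  0.42081586  0.08837358] [-0.042893   -0.03595196 -0.0666631 ] q [-0.04  0.21 -0.05  0.   -1.31 -1.24]
```

shift_gripper --deltas '[[[16, 50, 0, 0, 60], [16, 50, 0, 0, 60], [16, 50, 0, 0, 60], [16, 50, 0, 0, 60], [16, 50, 0, 0, 60], [0, 0, 0, 0, 60]]]'

```text
time_s: 8.43
ee_pos: [417.6, 3.4, 319.8]
eef_rot: [0.002, -0.143, 0.99, 0.001]
force: [0.6, 0.2, 0.7]
gripper_width: 59.9
grip_force: 0.0
```

```bash
python3 - <<'E'
from h import *
i=[cv2.resize(r.grab_frame(n)['image'][a:a+140,b:b+140,::-1],(400,400),interpolation=cv2.INTER_CUBIC) for n,a,b in(('scene',200,60),('top',150,310))]
cv2.imwrite('pics/post.png',np.hstack(i))
E
```

```text
(no output)
```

View pics/post.png

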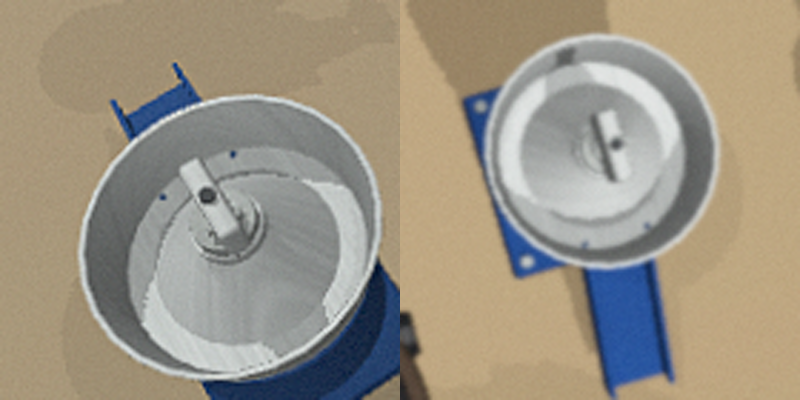

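The bar now runs in line with the chute: top crop (604,113) to (620,180). The bowl is undisturbed and the gripper is clear.

```bash
python3 -c "
from workcell import r
print(r.hand_in())"
```

```text
the job is handed in; nothing more can be done
None
```

I turned the wide feeder's nut clockwise until it hit its stop (wrist torque rose to 0.96 N m), released it, left the small feeder's nut untouched, and handed the job in; the hand-in call reported no verdict.

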